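Find the solid brass weight and hold it ready over the book press

TASK

The two look-alike turned brass weights lying at the front of the bench have been knocked over (ignore the third one standing at the back); one is solid and clearly heavier, the other is hollow. Take them one at a time: lift the weight well clear of the bench to feel how heavy it is, stand it upright on the grey stone slab and let go of it, and only then do the other. With both standing there, pick up the heavier one again and finish holding it still and upright in the gripper, ball up, over the middle of the book between its pressing boards, a few centimetres above it without touching; leave the lighter weight standing on the slab and the loose dye bottle, wax cake and thread spool beside the work where they are.

Things in the scene. Friction and masses are not known exactly. Their poses are not given: they have to be found in the camera images.
- weight_p: One of two outwardly identical turned brass weights, 90 mm tall: round foot 58 mm across, 27 mm high, tapering to a waisted stem 22 to 28 mm thick (27 to 61 mm up), ball 32 mm across on top. Origin at the centre of the foot's underside, +z along the axis to the ball. Starts lying on its side on foot rim and ball, ball roughly towards the robot. Centre of mass 31 mm from the underside
- weight_p_ball (a point): centre of the ball of weight_p, 75 mm from the underside along its axis
- weight_q: The other brass weight, same shape and axes, also lying. One of the two weighs 0.33 to 0.39 kg, the other 0.59 to 0.70 kg; which one cannot be seen, and their places vary. On its foot a weight rocks back upright by itself from a lean of up to about 30 degrees
- weight_q_ball (a point): centre of the ball of weight_q, 75 mm from the underside along its axis
- book: small book lying flat between two wooden pressing boards, fixed on the bench; boards 172 mm (its x) by 152 mm (its y), upper board's top 35 mm above the bench. Origin on the bench under the middle of the boards, z up
- dye_bottle: small brown screw-cap dye bottle, 42 mm across, 62 mm tall, standing loose; bystander. Origin at the centre of its underside
- wax_cake: yellow beeswax cake, 34 x 50 x 20 mm, loose; bystander. Origin at the centre of its underside
- thread_spool: standing spool of tan thread, 40 mm across, 36 mm tall, loose; bystander. Its origin is on its underside, about 16 mm off the spool's axis, towards the loose thread end
- slab: flat grey stone work slab, 230 mm (its x) by 130 mm (its y), 20 mm thick, fixed on the bench. Origin on the bench under its middle, z up; its top is 20 mm above the bench
Not all that is in view belongs to the job. What is shaped like the weight_p but green or turquoise is not meant.

How it is judged (in metres and radians):
On the way, in this order (a step that is already met when the one before it is completed fails the run):
1. one weight is lifted clear of the bench while the other still lies (((height (world z) of each of weight_p, weight_p_ball above 0.05 m and angle between weight_q's own z axis and vertical above 1.2 rad and height (world z) of weight_q_ball below 0.03 m) or (height (world z) of each of weight_q, weight_q_ball above 0.05 m and angle between weight_p's own z axis and vertical above 1.2 rad and height (world z) of weight_p_ball below 0.03 m))), for 0.2 s.
2. that weight stands upright on the slab, let go, while the other still lies (((angle between weight_p's own z axis and vertical below 0.1 rad and height (world z) of weight_p below 0.028 m and contact force between weight_p and slab above 1 N and linear speed of weight_p below 0.03 m/s and contact force between weight_p and the arm below 0.1 N and contact force between weight_p and the fingers below 0.1 N and angle between weight_q's own z axis and vertical above 1.2 rad and height (world z) of weight_q_ball below 0.03 m) or (angle between weight_q's own z axis and vertical below 0.1 rad and height (world z) of weight_q below 0.028 m and contact force between weight_q and slab above 1 N and linear speed of weight_q below 0.03 m/s and contact force between weight_q and the arm below 0.1 N and contact force between weight_q and the fingers below 0.1 N and angle between weight_p's own z axis and vertical above 1.2 rad and height (world z) of weight_p_ball below 0.03 m))), for 0.2 s.
3. the other weight is lifted clear of the bench while the first stands (((height (world z) of each of weight_p, weight_p_ball above 0.05 m and angle between weight_q's own z axis and vertical below 0.1 rad and height (world z) of weight_q below 0.028 m and contact force between weight_q and slab above 1 N and linear speed of weight_q below 0.03 m/s) or (height (world z) of each of weight_q, weight_q_ball above 0.05 m and angle between weight_p's own z axis and vertical below 0.1 rad and height (world z) of weight_p below 0.028 m and contact force between weight_p and slab above 1 N and linear speed of weight_p below 0.03 m/s))), for 0.2 s.
4. both weights stand upright on the slab, let go (angle between each of weight_p, weight_q's own z axis and vertical below 0.1 rad and height (world z) of each of weight_p, weight_q below 0.028 m and contact force between each of weight_p, weight_q and slab above 1 N and linear speed of each of weight_p, weight_q below 0.03 m/s and contact force between each of weight_p, weight_q and the arm below 0.1 N and contact force between each of weight_p, weight_q and the fingers below 0.1 N), for 0.2 s.
At the end, for the whole second after the job is handed in: Heavier weight gripped, still, ball up within 15 degrees, its foot's centre within 45 mm sideways of the boards' middle and 7 to 145 mm above the upper board, touching only the fingers. The lighter one (under 4.8 N on the slab) stands on the slab within 6 degrees, at rest, let go (((horizontal distance between weight_p and book below 0.045 m and height (world z) of weight_p between 0.042 and 0.18 m and angle between weight_p's own z axis and vertical below 0.26 rad and linear speed of each of weight_p, weight_q below 0.03 m/s and contact force between weight_p and the fingers above 2 N and contact force between weight_p and book below 0.1 N and contact force between weight_p and weight_q below 0.1 N and angle between weight_q's own z axis and vertical below 0.1 rad and height (world z) of weight_q below 0.028 m and contact force between weight_q and slab between 1 and 4.8 N and contact force between weight_q and the arm below 0.1 N and contact force between weight_q and the fingers below 0.1 N) or (horizontal distance between weight_q and book below 0.045 m and height (world z) of weight_q between 0.042 and 0.18 m and angle between weight_q's own z axis and vertical below 0.26 rad and linear speed of each of weight_q, weight_p below 0.03 m/s and contact force between weight_q and the fingers above 2 N and contact force between weight_q and book below 0.1 N and contact force between weight_q and weight_p below 0.1 N and angle between weight_p's own z axis and vertical below 0.1 rad and height (world z) of weight_p below 0.028 m and contact force between weight_p and slab between 1 and 4.8 N and contact force between weight_p and the arm below 0.1 N and contact force between weight_p and the fingers below 0.1 N))); the arm keeps its last pose, push and grip.
It fails at once if a bystander (dye bottle, wax cake, thread spool) is shifted more than 40 mm or tipped over ((distance of dye_bottle from where it was at the start of the episode above 0.04 m or angle between dye_bottle's own z axis and vertical above 0.5 rad) or (distance of wax_cake from where it was at the start of the episode above 0.04 m or angle between wax_cake's own z axis and vertical above 0.5 rad) or (distance of thread_spool from where it was at the start of the episode above 0.04 m or angle between thread_spool's own z axis and vertical above 0.5 rad)).
It also fails if it takes over 72 s, if anything falls off the work surface, if the arm or the gripper's body presses on something with over 40 N, if the wrist force passes 120 N, or if a joint passes its speed limit or range.

ROBOT

A 6-joint arm with a two-finger parallel gripper is mounted at the origin on a cart in front of the work surface, level with it; the furniture and walls round the work are solid. World frame = base frame: x ahead of the robot, y to its left, z up, the work surface at z = 0. Lengths are in mm, angles in rad, forces in N, time in s.
With the tool pointing down it reaches from about 300 to 775 mm from the base axis. Payload 14.6 kg.
Tool frame: the origin (TCP) lies at the very end of the fingers, on their centre line; the grasp point (between the pads) lies manip.grasp_offset behind it (manip.grasp_offset is the distance from the TCP to the grasp point, in mm); z points along the fingers, y is the direction in which the jaws open and shut (so a half turn about z gives the same grasp; the last joint's range is limited). The gripper opens to 94 mm and grips with 3 to 60 N. Pads are 16 mm wide; open, the fingers measure 119 mm over their backs; the gripper's body (75 mm by 177 mm) begins 78 mm behind the grasp point.
Start: joints at [1.062, 0.3, 1.521, -0, 1.321, -0.067], TCP at [235.158, 497.182, 205.446] pointing down, gripper open.
Joint ranges: [-3.03, 3.03], [-0.79, 2.21], [0.23, 2.52], [-1.04, 4.18], [0, 3.07], [-2.55, 2.55]. Speed limits (rad/s): [2.22, 2.22, 2.57, 3.14, 3.14, 3.14].

INTERFACE

Orientations are given as [roll, pitch, yaw] about the fixed x, y, z axes, in that order (R = Rz(yaw) Ry(pitch) Rx(roll)).
In Python, from cell import manip gives the robot as it stands.
- The arm moves only by the tool send_rows, never from a script. Its argument "commands" is a list of rows, each a list of 2 entries, a list of its own where there are three numbers: the shift along the tool's x, y, z in m, then the turn about the tool's z in rad. A call has exactly 8 rows; each row is the pose to reach, as a shift and turn from the pose commanded when the call began, along the tool's axes at that moment; what a row does not reach only later rows make up. A row lasts 1/12 s, in which the tool goes at most 41.7 mm and 7.16 degrees, less where a joint would pass 70% of its speed; a pose out of reach is approached as far as the arm can. A call with a gripper value outside its range is refused whole. "hand" is the closure, from -1 (fully open) to 1 (shut), so that 0 is half open, set as the call begins (left out, the last holds). The fingers move at their own pace and stop on an object; "force" is the grip in N (left out, the last holds). Time passes only in rows, so rows that repeat a pose let the fingers close, or fill a call up. It gives the time, the measured TCP pose, the force and the opening at its end, in the units of the state.
- manip.read_state(): the state, without advancing time (a new reading comes with each control period).
- manip.camera(name): name is "scene" or "top" or "wrist"; returns the picture (384x512x3 uint8, red, green, blue); there is no depth.
- manip.camera_model(name): a dict with "K" (3x3 intrinsics, pixels), "k1" (the pictures are not rectified: a ray, as slopes to the right and down, at radius r is drawn at 1 + k1 r^2 times it, then the intrinsics apply), "eye" and "attitude" of the camera in the world; the wrist camera has in their place "mount" (4x4, takes a point from camera to tool coordinates, whose origin is the TCP and whose axes are the flange's). Camera axes: x right, y down, z forward; pixel columns grow to the right and rows downward; lengths in mm; the calibration is good to about 2 mm. A picture is of the moment at which its call begins: read the wrist's pose just before it. camera_model takes no time and is no camera call.
- manip.sign_off(): hands the job in, once; it reports no verdict.
The state is a dict: "clock": time; "joints": joint angles; "qd": joint speeds; "effort": joint torques, N m; "eef_pos": TCP position; "eef_rot": TCP orientation; "wrist_force": force on the tool from outside, world axes, zero at the start; "moment": the same for the moment, N m; "finger_gap": finger opening in mm.
Only numpy, scipy, OpenCV 4.12 (cv2) and the standard library are available. Lean on these libraries where they do the work, as an engineer would, in place of code of your own. Each camera call takes 0.05 s, during which the arm holds its last target.

## Working session

There is one attempt and no reset: what is moved stays moved. The work goes in short steps, Python scripts to look and compute and a tool call to move; the robot and the scene stay as the last step left them, time stands still between calls to the robot, and variables do not carry over. Pictures are saved under pics/ and viewed, and the job is handed in when it is done.

Besides the shell and the picture viewer there is one more tool, called after "Emit:" as name([rows], argument=value, ...), one row to a line, values as JSON. send_rows: Moves the arm, as the interface text tells. Its arguments: {"type":"object","properties":{"commands":{"type":"array","items":{"type":"array"}},"hand":{"type":"number"},"force":{"type":"number"}},"required":["commands"]}

```bash
ls; mkdir -p pics
python3 - <<'E'
from cell import manip
import cv2
s=manip.read_state()
for k,v in s.items(): print(k,v)
print(manip.grasp_offset)
for n in ["scene","top","wrist"]:
    m=manip.camera_model(n); print(n,m)
    im=manip.camera(n); cv2.imwrite(f"pics/{n}0.png",cv2.cvtColor(im,cv2.COLOR_RGB2BGR))
E
```

```text
pics
clock 0.0
joints [ 1.06238647e+00  3.00511691e-01  1.52157806e+00  6.05215057e-06
  1.32072606e+00 -6.66011039e-02]
qd [ 1.38368330e-03 -1.34966183e-04 -9.31152575e-05  7.09074721e-04
  1.29368325e-03 -9.72499754e-04]
effort [ 7.03038677e-04 -5.31798756e+01 -3.52745354e+01  7.10150390e-02
  2.43337720e-02 -1.88106715e-04]
eef_pos [235.03666598 496.95210241 204.86535104]
eef_rot [-3.14037259e+00 -8.72528181e-05  2.69978234e+00]
wrist_force [-0.82210243 -0.22929129 -0.71887455]
moment [-0.03103124 -0.01948643  0.00355567]
finger_gap 94.13147816427866
18.8
scene {'K': array([[362.51707474,   0.        , 260.2186777 ],
       [  0.        , 362.51707474, 187.95341981],
       [  0.        ,   0.        ,   1.        ]]), 'k1': -0.08711106692124752, 'eye': array([ 178.09943443, -623.32355828,  836.28061562]), 'attitude': array([-2.35564353, -0.01486457, -0.46223234])}
top {'K': array([[385.05456746,   0.        , 255.32619913],
       [  0.        , 385.05456746, 188.86794348],
       [  0.        ,   0.        ,   1.        ]]), 'k1': 0.004307741214822082, 'eye': array([ 301.82165608,   63.24567751, 1208.66658544]), 'attitude': array([-2.91850982,  0.00440951, -1.58397709])}
wrist {'K': array([[336.04551251,   0.        , 251.93998159],
       [  0.        , 336.04551251, 193.2819977 ],
       [  0.        ,   0.        ,   1.        ]]), 'k1': -0.007855473578928275, 'mount': array([[ 1.04762974e-03, -9.60541811e-01, -2.78133658e-01,
         8.14917197e+01],
       [ 9.99999382e-01,  1.10959359e-03, -6.53712366e-05,
         2.54203431e-01],
       [ 3.71407131e-04, -2.78133418e-01,  9.60542380e-01,
        -1.79246137e+02],
       [ 0.00000000e+00,  0.00000000e+00,  0.00000000e+00,
         1.00000000e+00]])}
```

View pics/scene0.png

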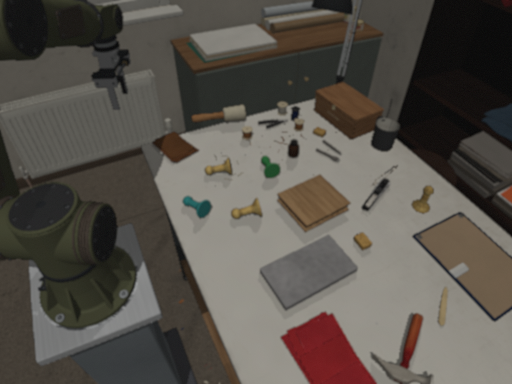

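View pics/top0.png

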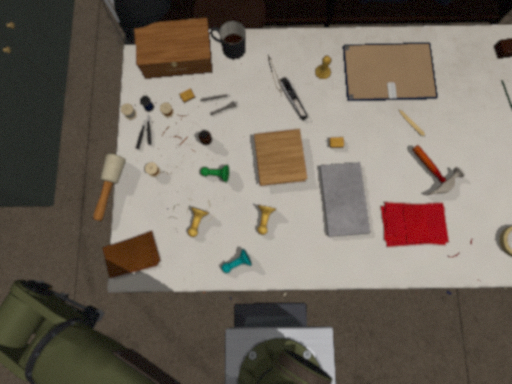

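View pics/wrist0.png

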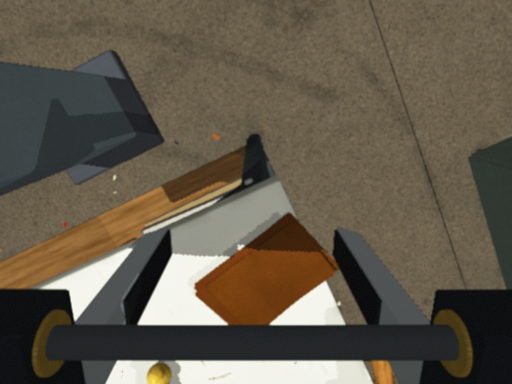

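The top view shows the two lying weights at about (197,220) and (265,218), each with its foot up-image and ball towards the robot. The slab is at (345,200) and the book at (279,156). The green and turquoise shapes at (215,173) and (236,262) are decoys, and the bystanders are near (204,137), (336,142) and (152,169).

```bash
cat > h.py <<'E'
import numpy as np, cv2
from scipy.spatial.transform import Rotation as R
from cell import manip
def cam(n,st=None):
    m=manip.camera_model(n)
    if n=="wrist":
        Rt=R.from_euler('xyz',st['eef_rot']).as_matrix(); M=m['mount']
        return m,Rt@M[:3,:3],Rt@M[:3,3]+np.array(st['eef_pos'])
    return m,R.from_euler('xyz',m['attitude']).as_matrix(),np.array(m['eye'])
def ray(n,uv,st=None):
    m,Rc,e=cam(n,st)
    p=cv2.undistortPoints(np.array([[uv]],float),m['K'],np.array([m['k1'],0,0,0.]))[0,0]
    return e,Rc@np.array([p[0],p[1],1])
def onz(n,uv,z,st=None):
    e,d=ray(n,uv,st); return e+d*(z-e[2])/d[2]
def proj(n,X,st=None):
    m,Rc,e=cam(n,st); x=Rc.T@(np.array(X,float)-e)
    return cv2.projectPoints(x.reshape(1,1,3),np.zeros(3),np.zeros(3),m['K'],np.array([m['k1'],0,0,0.]))[0].ravel()
def shot(n,f,scale=1):
    st=manip.read_state(); im=cv2.cvtColor(manip.camera(n),cv2.COLOR_RGB2BGR)
    cv2.imwrite('pics/'+f,im); return st,im
E
python3 - <<'E'
from h import *
im=cv2.imread('pics/top0.png'); hsv=cv2.cvtColor(im,cv2.COLOR_BGR2HSV)
m=cv2.inRange(hsv,(18,90,80),(34,255,255))
n,l,s,c=cv2.connectedComponentsWithStats(m)
for i in range(1,n):
    if s[i,4]>60:
        print(s[i],c[i].round(1),onz('top',c[i],16).round(0))
        if 190<s[i,0]<270 and s[i,1]>190:
            ys,xs=np.nonzero(l==i); P=np.array([onz('top',(x,y),16)[:2] for x,y in zip(xs,ys)])
            mu=P.mean(0); w,v=np.linalg.eigh(np.cov(P.T)); a=v[:,1]; a=a*np.sign(-a[0]); 
            t=(P-mu)@a; q=(P-mu)@v[:,0]; print(' axis',a.round(2),'ang',np.arctan2(a[1],a[0]).round(3),t.min().round(),t.max().round(),q.min().round(),q.max().round())
for nm,r in {'book':(245,120,310,190),'slab':(315,155,375,240)}.items():
    print(nm)
for p in [(320,166),(361,162),(368,234),(327,237)]: print('slab',onz('top',p,20).round(0))
for p in [(253,134),(299,129),(306,180),(261,185)]: print('book',onz('top',p,35).round(0))
big=cv2.resize(im[110:280,180:390],None,fx=3.8,fy=3.5,interpolation=cv2.INTER_CUBIC);cv2.imwrite('pics/topz.png',big)
E
```

```text
[316  56  15  23 228] [323.7  68.4] [ 991. -174.   16.]
[180  89  14  13 107] [186.7  95. ] [899. 292.  16.]
[401 112  23  23  83] [412.1 123.5] [ 786. -454.   16.]
[329 137  15  11 132] [336.2 142. ] [ 726. -201.   16.]
[257 206  18  29 254] [264.2 218.3] [478.  38.  16.]
 axis [-0.98  0.21] ang 2.927 -39.0 49.0 -24.0 25.0
[188 208  20  29 258] [195.8 221.1] [472. 252.  16.]
[501 227  11  27 114] [505.9 239.9] [ 401. -702.   16.]
book
slab
slab [ 644. -143.   20.]
slab [ 655. -276.   20.]
slab [ 424. -280.   20.]
slab [ 417. -153.   20.]
book [750.  70.  35.]
book [765. -79.  35.]
book [594. -95.  35.]
book [580.  47.  35.]
```

View pics/topz.png

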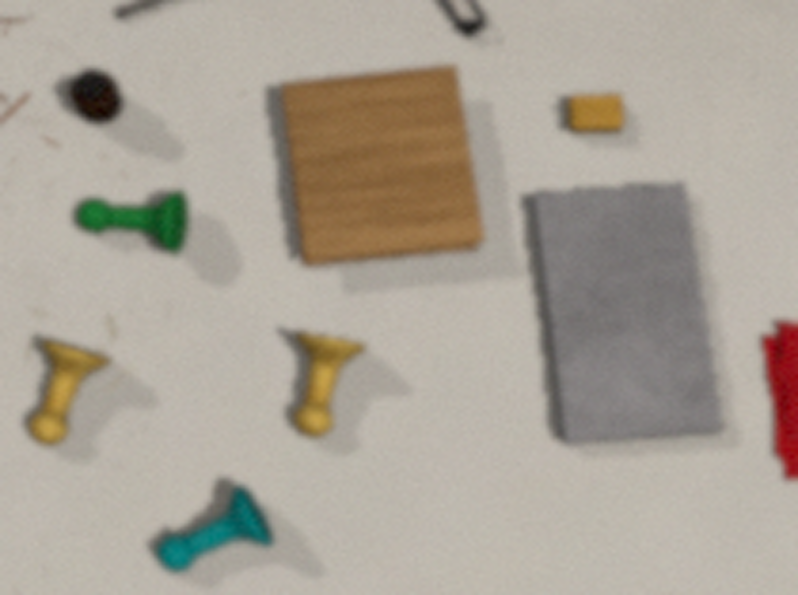

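Run:
```python
from h import *
def ends(f,n,boxes):
    im=cv2.imread(f); big=cv2.resize(im,None,fx=4,fy=4,interpolation=cv2.INTER_CUBIC)
    hsv=cv2.cvtColor(big,cv2.COLOR_BGR2HSV); m=cv2.inRange(hsv,(15,85,60),(34,255,255))
    for b in boxes:
        mm=np.zeros_like(m); x0,y0,x1,y1=[4*v for v in b]; mm[y0:y1,x0:x1]=m[y0:y1,x0:x1]
        d=cv2.distanceTransform(mm,cv2.DIST_L2,5); k=cv2.dilate(d,np.ones((15,15)))
        ys,xs=np.nonzero((d==k)&(d>9)); 
        for x,y in zip(xs,ys): p=((x+.5)/4-.5,(y+.5)/4-.5); print(n,np.round(p,1),'r',(d[y,x]/4).round(1),onz(n,p,16).round(0))
ends('pics/top0.png','top',[(185,203,212,242),(253,203,278,240)])
ends('pics/scene0.png','scene',[(200,155,236,182),(226,195,266,224)])
```

```text
top [198.1 213.9] r 5.0 [495. 245.  16.]
top [196.1 219.9] r 3.9 [476. 251.  16.]
top [194.6 224.4] r 3.6 [462. 255.  16.]
top [192.4 231.4] r 4.8 [440. 262.  16.]
top [265.6 210.9] r 4.9 [501.  34.  16.]
top [263.4 221.9] r 3.6 [467.  41.  16.]
top [261.9 228.9] r 4.7 [445.  46.  16.]
scene [226.1 166.6] r 4.1 [496. 248.  16.]
scene [219.9 167.9] r 3.2 [475. 252.  16.]
scene [214.1 168.9] r 2.9 [456. 255.  16.]
scene [209.1 169.9] r 4.0 [439. 258.  16.]
scene [254.9 208.1] r 4.7 [502.  36.  16.]
scene [248.4 209.6] r 3.5 [482.  39.  16.]
scene [244.1 210.9] r 3.4 [468.  40.  16.]
scene [242.9 211.1] r 3.4 [464.  41.  16.]
scene [236.1 213.1] r 4.5 [443.  42.  16.]
```

```bash
cat > go.py <<'E'
import sys
from h import *
x,y,z,yaw=map(float,sys.argv[1:5])
s=manip.read_state(); M=R.from_euler('xyz',s['eef_rot']).as_matrix()
d=M.T@(np.array([x,y,z])-s['eef_pos']); 
cy=np.arctan2(M[1,0],M[0,0]); t=-(yaw-cy); t=(t+np.pi)%(2*np.pi)-np.pi
print('t',round(s['clock'],2),'at',np.round(s['eef_pos'],1),'yaw',round(cy,3),'gap',round(s['finger_gap'],1),'F',np.round(s['wrist_force'],2))
print('shift m',(d/1000).round(4),'turn',round(t,3))
E
python3 go.py 440 260 170 2.88
```

```text
t 0.15 at [235.1 497.  205. ] yaw 2.7 gap 93.8 F [-0.15 -0.66  0.53]
shift m [-0.2866 -0.1266  0.0351] turn -0.18
```

Emit:
send_rows([
  [[-0.03,-0.013,0.004],-0.02],
  [[-0.065,-0.029,0.008],-0.04],
  [[-0.1,-0.044,0.012],-0.07],
  [[-0.136,-0.06,0.017],-0.09],
  [[-0.172,-0.076,0.021],-0.11],
  [[-0.208,-0.092,0.026],-0.13],
  [[-0.244,-0.108,0.03],-0.15],
  [[-0.275,-0.121,0.035],-0.18],
], hand=-1, force=15)

```text
clock: 0.82
eef_pos: [433.2, 268.1, 170.3]
eef_rot: [-3.142, 0.0, 2.88]
wrist_force: [0.7, 0.6, 0.6]
finger_gap: 93.7
```

```bash
python3 - <<'E'
from h import *
s,im=shot('wrist','w1.png'); print(s['eef_pos'],s['eef_rot'])
print(proj('wrist',(440,260,16),s))
E
python3 go.py 440 260 100 2.88
```

```text
[433.18834985 268.12231009 170.3051861 ] [-3.14156811e+00  1.39082153e-04  2.88008564e+00]
[245.74995491 187.23879377]
t 0.87 at [435.7 264.9 169.2] yaw 2.88 gap 93.6 F [ 0.91 -2.36 -1.35]
shift m [-0.0054 -0.0035  0.0692] turn 0.0
```

View pics/w1.png

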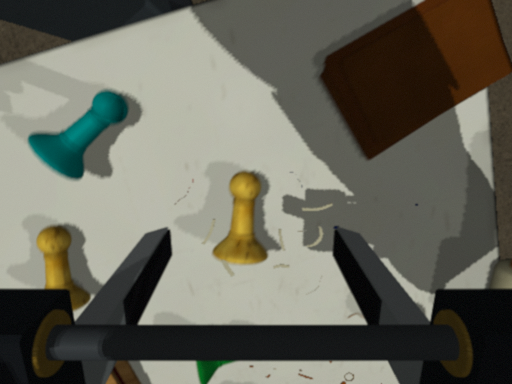

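The wrist view shows weight B with its ball at (245,186), which is where I predicted it, and its axis in line with the tool's x. I'm descending over the ball.

Emit:
send_rows([
  [[-0.005,-0.003,0.02],0.0],
  [[-0.005,-0.003,0.05],0.0],
  [[-0.005,-0.003,0.08],0.0],
  [[-0.005,-0.003,0.11],0.0],
  [[-0.005,-0.003,0.13],0.0],
  [[-0.005,-0.003,0.14],0.0],
  [[-0.005,-0.003,0.145],0.0],
  [[-0.005,-0.003,0.145],0.0],
])

```text
clock: 1.53
eef_pos: [436.0, 266.0, 25.2]
eef_rot: [-3.141, -0.001, 2.88]
wrist_force: [-0.7, 0.4, -0.1]
finger_gap: 93.9
```

```bash
python3 go.py 440 260 3.5 2.88
python3 - <<'E'
from h import *
s,im=shot('wrist','w2.png'); print(proj('wrist',(440,260,16),s))
E
```

```text
t 1.53 at [436.  266.   25.2] yaw 2.88 gap 93.9 F [-0.67  0.37 -0.13]
shift m [-0.0055 -0.0048  0.0217] turn -0.0
[243.65261444 244.18007314]
```

View pics/w2.png

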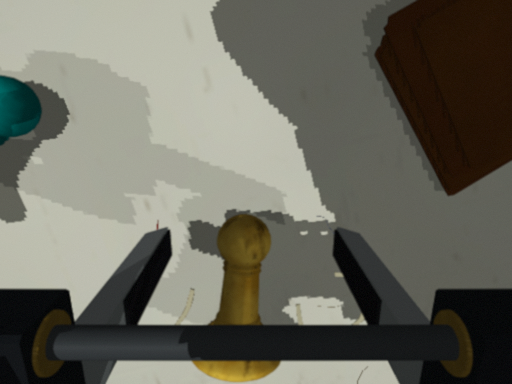

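The ball is at (244,241), within 2 mm of the estimate.

Emit:
send_rows([
  [[-0.001,-0.003,0.004],0.0],
  [[-0.003,-0.005,0.01],0.0],
  [[-0.004,-0.005,0.016],0.0],
  [[-0.004,-0.005,0.02],0.0],
  [[-0.004,-0.005,0.021],0.0],
  [[-0.004,-0.005,0.021],0.0],
  [[-0.004,-0.005,0.021],0.0],
  [[-0.004,-0.005,0.021],0.0],
])

```text
clock: 2.25
eef_pos: [438.7, 260.3, 4.6]
eef_rot: [3.141, 0.0, 2.88]
wrist_force: [0.4, 0.9, 0.6]
finger_gap: 93.7
```

Emit:
send_rows([
  [[0,0,0],0],
  [[0,0,0],0],
  [[0,0,0],0],
  [[0,0,0],0],
  [[0,0,0],0],
  [[0,0,0],0],
  [[0,0,0],0],
  [[0,0,0],0],
], hand=1, force=15)

```text
clock: 2.92
eef_pos: [438.6, 260.2, 4.4]
eef_rot: [-3.142, -0.0, 2.88]
wrist_force: [1.0, 0.1, -0.1]
finger_gap: 44.2
```

```bash
python3 go.py 440 260 3.5 2.88
```

```text
t 2.92 at [438.6 260.2   4.4] yaw 2.88 gap 44.2 F [ 0.96  0.06 -0.06]
shift m [-0.0014  0.0002  0.0009] turn -0.0
```

Closing takes a little longer.

Emit:
send_rows([
  [[0,0,0],0],
  [[0,0,0],0],
  [[0,0,0],0],
  [[0,0,0],0],
  [[0,0,0],0],
  [[0,0,0],0],
  [[0,0,0],0],
  [[0,0,0],0],
])

```text
clock: 3.58
eef_pos: [438.6, 260.1, 4.4]
eef_rot: [-3.142, -0.0, 2.88]
wrist_force: [-0.2, -0.2, -0.6]
finger_gap: 30.2
```

Emit:
send_rows([
  [[0,0,-0.008],0],
  [[-0.003,0,-0.018],0],
  [[-0.006,0,-0.028],0],
  [[-0.01,0,-0.038],0],
  [[-0.016,0,-0.048],0],
  [[-0.025,0,-0.058],0],
  [[-0.03,0,-0.068],0],
  [[-0.03,0,-0.078],0],
])

```text
clock: 4.25
eef_pos: [468.3, 252.1, 83.7]
eef_rot: [3.141, 0.0, 2.879]
wrist_force: [0.1, 0.3, -4.2]
finger_gap: 29.6
```

```bash
python3 go.py 440 260 3.5 2.88
python3 - <<'E'
from h import *
s,im=shot('wrist','w3.png')
E
```

```text
t 4.25 at [468.3 252.1  83.7] yaw 2.879 gap 29.6 F [ 0.11  0.29 -4.25]
shift m [0.0294 0.0002 0.0801] turn -0.001
```

View pics/w3.png

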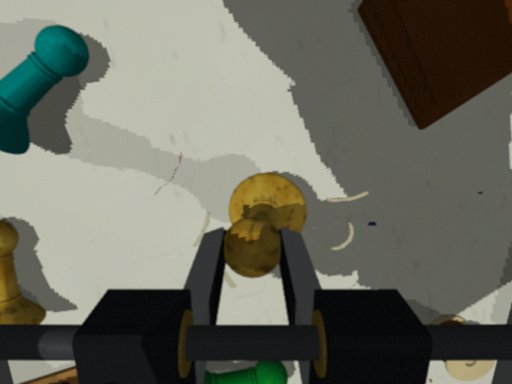

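Emit:
send_rows([
  [[0,0,-0.01],0],
  [[0,0,-0.025],0],
  [[0,0,-0.04],0],
  [[0,0,-0.055],0],
  [[0,0,-0.06],0],
  [[0,0,-0.06],0],
  [[0,0,-0.06],0],
  [[0,0,-0.06],0],
])

```text
clock: 4.97
eef_pos: [467.1, 252.2, 141.4]
eef_rot: [-3.141, -0.001, 2.88]
wrist_force: [0.2, -0.5, -4.9]
finger_gap: 29.1
```

```bash
python3 go.py 560 -212 150 2.95
python3 - <<'E'
from h import *
s,im=shot('wrist','w4.png'); shot('scene','s4.png')
print(s['wrist_force'],s['moment'],s['effort'])
M=R.from_euler('xyz',s['eef_rot']).as_matrix()
f=lambda v: proj('wrist',M@np.array(v,float)+s['eef_pos'],s).round(1)
for z in(-20,-14,-8,-2): print(z,f((0,0,z)),[f((0,0,z+d)) for d in(75,48)], 'lean -20', f((75*np.sin(-.35),0,z+75*np.cos(.35))),'lean20',f((75*np.sin(.35),0,z+75*np.cos(.35))))
import time
for i in range(3): print(manip.read_state()['wrist_force'])
E
```

```text
t 4.97 at [467.1 252.2 141.4] yaw 2.88 gap 29.1 F [ 0.19 -0.52 -4.89]
shift m [-0.2099 -0.4244 -0.0084] turn -0.07
[ 0.19296642 -0.52122318 -4.890654  ] [-0.03640111 -0.0136806  -0.00906638] [ 4.37057787e-02 -5.48493397e+01 -3.49076486e+01  4.62741649e-02
  5.30771515e-02  1.54540347e-03]
-20 [251.4 258.2] [array([251.6, 211. ]), array([251.5, 224.5])] lean -20 [251.5 245.7] lean20 [251.6 178.6]
-14 [251.4 253.1] [array([251.6, 208.4]), array([251.5, 221.2])] lean -20 [251.5 242.3] lean20 [251.6 176.6]
-8 [251.4 248.2] [array([251.6, 205.9]), array([251.5, 218.2])] lean -20 [251.5 239.1] lean20 [251.6 174.7]
-2 [251.4 243.7] [array([251.6, 203.5]), array([251.5, 215.2])] lean -20 [251.6 236. ] lean20 [251.6 172.9]
[-0.19858061  0.32192959 -4.51912646]
[-0.19858061  0.32192959 -4.51912646]
[-0.19858061  0.32192959 -4.51912646]
```

View pics/w4.png

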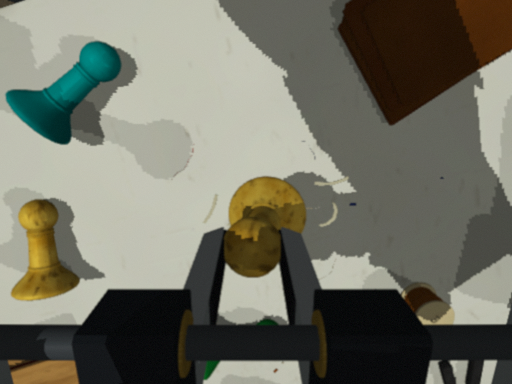

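View pics/s4.png

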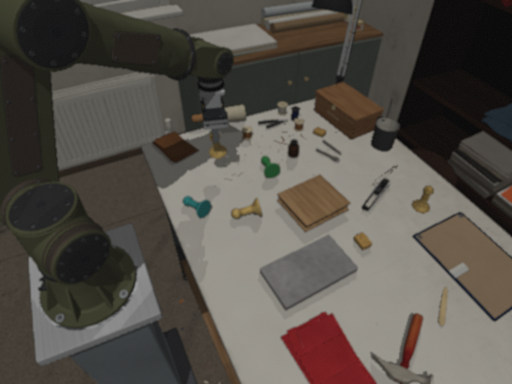

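B hangs almost upright: ball at (252,246), foot at (268,211). Weight A is still lying at (40,255). I'm carrying B to the far end of the slab.

```bash
python3 go.py 590 -210 170 3.1
```

```text
t 5.07 at [467.2 252.2 141.5] yaw 2.88 gap 29.5 F [-0.2   0.32 -4.52]
shift m [-0.2382 -0.4147 -0.0283] turn -0.22
```

Emit:
send_rows([
  [[-0.004,-0.007,-0.006],0],
  [[-0.013,-0.022,-0.015],-0.02],
  [[-0.025,-0.044,-0.024],-0.04],
  [[-0.038,-0.067,-0.028],-0.06],
  [[-0.051,-0.09,-0.028],-0.08],
  [[-0.064,-0.113,-0.028],-0.1],
  [[-0.077,-0.136,-0.028],-0.12],
  [[-0.09,-0.159,-0.028],-0.14],
])

```text
clock: 5.73
eef_pos: [513.5, 73.7, 170.7]
eef_rot: [-3.141, -0.0, 3.021]
wrist_force: [0.1, 0.5, -4.4]
finger_gap: 29.5
```

```bash
python3 go.py 590 -210 170 3.1
```

```text
t 5.73 at [513.5  73.7 170.7] yaw 3.021 gap 29.5 F [ 0.14  0.48 -4.37]
shift m [-0.1102 -0.2724  0.0007] turn -0.079
```

Emit:
send_rows([
  [[-0.012,-0.03,0.0],-0.01],
  [[-0.025,-0.061,0.0],-0.02],
  [[-0.037,-0.092,0.0],-0.03],
  [[-0.05,-0.123,0.0],-0.04],
  [[-0.062,-0.154,0.0],-0.05],
  [[-0.075,-0.185,0.0],-0.06],
  [[-0.088,-0.216,0.0],-0.07],
  [[-0.1,-0.246,0.0],-0.08],
])

```text
clock: 6.4
eef_pos: [582.6, -183.2, 170.5]
eef_rot: [-3.142, -0.0, 3.1]
wrist_force: [0.3, 0.2, -4.1]
finger_gap: 29.7
```

Emit:
send_rows([
  [[-0.005,-0.012,0],0],
  [[-0.007,-0.016,0],0],
  [[-0.007,-0.016,0],0],
  [[-0.007,-0.016,0],0],
  [[-0.007,-0.016,0],0],
  [[-0.007,-0.016,0],0],
  [[-0.007,-0.016,0],0],
  [[-0.007,-0.016,0],0],
])

```text
clock: 7.07
eef_pos: [589.1, -196.5, 170.7]
eef_rot: [-3.142, 0.0, 3.101]
wrist_force: [-0.3, -0.2, -3.4]
finger_gap: 29.6
```

```bash
python3 go.py 590 -210 90 3.1
python3 - <<'E'
from h import *
fz=[manip.read_state()['wrist_force'][2]]
s,im=shot('wrist','w5.png'); fz.append(s['wrist_force'][2]);shot('scene','s5.png'); fz.append(manip.read_state()['wrist_force'][2])
for i in range(1): shot('top','t5.png'); fz.append(manip.read_state()['wrist_force'][2])
print(fz)
a=cv2.imread('pics/s5.png')[120:320,220:400]; cv2.imwrite('pics/s5z.png',cv2.resize(a,None,fx=3,fy=3,interpolation=cv2.INTER_CUBIC))
E
```

```text
t 7.07 at [ 589.1 -196.5  170.7] yaw 3.101 gap 29.6 F [-0.28 -0.22 -3.37]
shift m [-0.0014 -0.0134  0.0807] turn 0.001
[np.float64(-3.3679960539167095), np.float64(-3.3679960539167095), np.float64(-2.8123339192357744), np.float64(-4.287171780077062)]
```

View pics/w5.png

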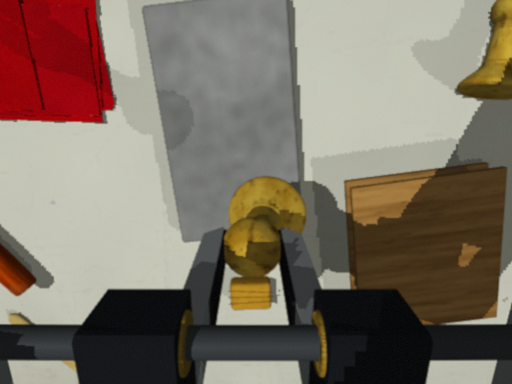

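View pics/s5z.png

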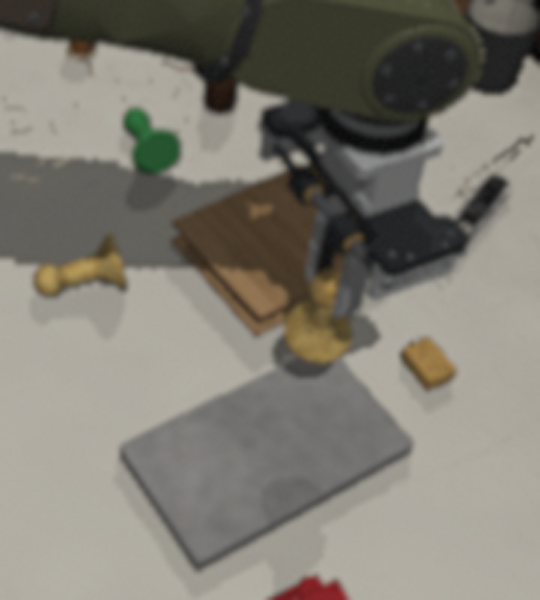

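```bash
python3 - <<'E'
from h import *
s=manip.read_state()
for p in [(183,240),(145,6),(292,0),(302,180)]: print(onz('wrist',p,20,s).round(0))
im=cv2.imread('pics/t5.png');hs=cv2.cvtColor(im,cv2.COLOR_BGR2HSV)
E
python3 go.py 585 -222 100 3.1
```

```text
[ 652. -273.   20.]
[ 428. -284.   20.]
[ 428. -155.   20.]
[ 591. -146.   20.]
t 7.22 at [ 589.1 -196.8  170.5] yaw 3.1 gap 29.6 F [ 0.69  0.02 -4.29]
shift m [ 0.0031 -0.0253  0.0705] turn 0.0
```

Emit:
send_rows([
  [[0.001,-0.006,0.005],0],
  [[0.003,-0.014,0.015],0],
  [[0.003,-0.022,0.028],0],
  [[0.003,-0.025,0.042],0],
  [[0.003,-0.025,0.055],0],
  [[0.003,-0.025,0.065],0],
  [[0.003,-0.025,0.07],0],
  [[0.003,-0.025,0.07],0],
])

```text
clock: 7.88
eef_pos: [584.5, -221.7, 98.8]
eef_rot: [3.141, -0.002, 3.1]
wrist_force: [-0.6, 0.2, -3.3]
finger_gap: 29.2
```

Emit:
send_rows([
  [[0,0,0.002],0],
  [[0,0,0.004],0],
  [[0,0,0.006],0],
  [[0,0,0.008],0],
  [[0,0,0.01],0],
  [[0,0,0.01],0],
  [[0,0,0.01],0],
  [[0,0,0.01],0],
])

```text
clock: 8.55
eef_pos: [585.1, -222.0, 90.6]
eef_rot: [-3.142, 0.0, 3.1]
wrist_force: [0.1, -0.7, -4.5]
finger_gap: 29.6
```

```bash
python3 go.py 585 -222 83 3.1
python3 - <<'E'
from h import *
s,im=shot('wrist','w6.png');shot('scene','s6.png'); print(manip.read_state()['wrist_force'])
a=cv2.imread('pics/s6.png')[160:310,240:380]; b=cv2.resize(a,None,fx=3,fy=3,interpolation=cv2.INTER_CUBIC)
w=im[130:330,150:350]; w=cv2.resize(w,(450,450)); cv2.imwrite('pics/c6.png',np.hstack([b[:450,:],w])[:,:800])
E
```

```text
t 8.55 at [ 585.1 -222.    90.6] yaw 3.1 gap 29.6 F [ 0.13 -0.71 -4.47]
shift m [ 0.0001 -0.      0.0076] turn -0.0
[-0.43773159  0.05731144 -3.07888808]
```

View pics/c6.png

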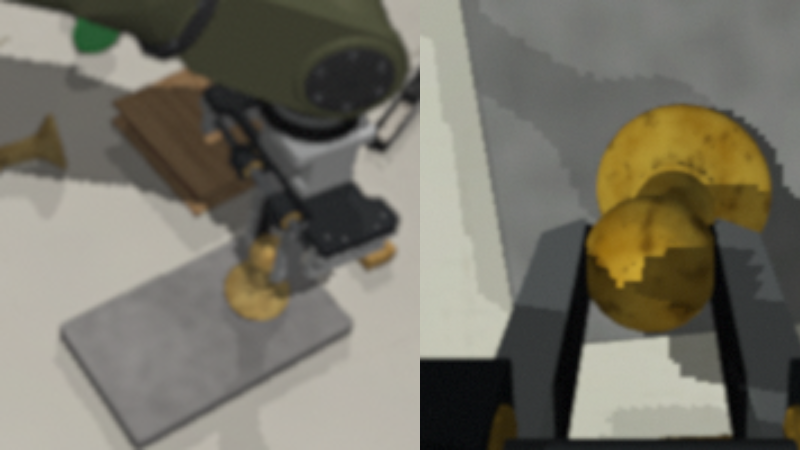

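Emit:
send_rows([
  [[0,0,0.001],0],
  [[0,0,0.002],0],
  [[0,0,0.003],0],
  [[0,0,0.004],0],
  [[0,0,0.005],0],
  [[0,0,0.005],0],
  [[0,0,0.005],0],
  [[0,0,0.005],0],
])

```text
clock: 9.32
eef_pos: [585.6, -222.1, 86.2]
eef_rot: [-3.141, 0.002, 3.1]
wrist_force: [1.4, 0.7, 5.6]
finger_gap: 29.8
```

Emit:
send_rows([
  [[0,0,0.001],0],
  [[0,0,0.002],0],
  [[0,0,0.003],0],
  [[0,0,0.003],0],
  [[0,0,0.003],0],
  [[0,0,0.003],0],
  [[0,0,0.003],0],
  [[0,0,0.003],0],
])

```text
clock: 9.98
eef_pos: [586.8, -222.4, 85.3]
eef_rot: [-3.14, 0.006, 3.1]
wrist_force: [2.3, 1.8, 17.4]
finger_gap: 29.3
```

It touched down at a TCP height of about 88. I'll ease off, then let go.

Emit:
send_rows([
  [[0,0,-0.001],0],
  [[0,0,-0.002],0],
  [[0,0,-0.003],0],
  [[0,0,-0.004],0],
  [[0,0,-0.004],0],
  [[0,0,-0.004],0],
  [[0,0,-0.004],0],
  [[0,0,-0.004],0],
])

```text
clock: 10.65
eef_pos: [584.8, -221.9, 85.9]
eef_rot: [3.141, -0.001, 3.1]
wrist_force: [0.2, 0.1, -3.4]
finger_gap: 29.6
```

Emit:
send_rows([
  [[0,0,0],0],
  [[0,0,0],0],
  [[0,0,0],0],
  [[0,0,0],0],
  [[0,0,0],0],
  [[0,0,0],0],
  [[0,0,0],0],
  [[0,0,0],0],
], hand=-1)

```text
clock: 11.32
eef_pos: [585.0, -222.0, 86.5]
eef_rot: [-3.142, 0.0, 3.1]
wrist_force: [-0.7, 0.7, 0.4]
finger_gap: 79.4
```

```bash
python3 go.py 585 -222 170 3.1
python3 - <<'E'
from h import *
s,im=shot('wrist','w7.png');print(proj('wrist',(585,-213,95),s),proj('wrist',(585,-213,20),s))
E
```

```text
t 11.32 at [ 585.  -222.    86.5] yaw 3.1 gap 79.4 F [-0.71  0.66  0.4 ]
shift m [ 0.     -0.     -0.0835] turn -0.0
[267.57533619 247.90690975] [263.21080013 205.58705289]
```

View pics/w7.png

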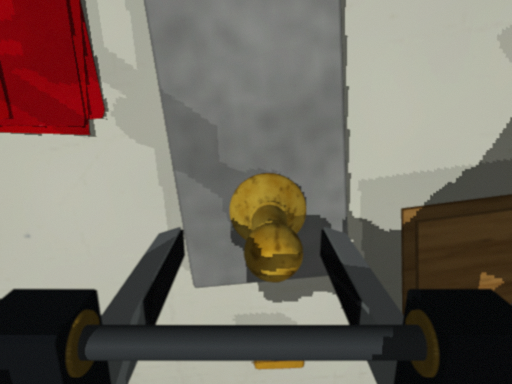

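The first weight stands freely on the slab: ball at (273,250), foot at (268,205), matching an upright prediction. I'm going up and over to weight A.

Emit:
send_rows([
  [[0,0,-0.01],0],
  [[0,0,-0.03],0],
  [[0,0,-0.055],0],
  [[0,0,-0.08],0],
  [[0,0,-0.095],0],
  [[0,0,-0.1],0],
  [[0,0,-0.1],0],
  [[0,0,-0.1],0],
])

```text
clock: 12.03
eef_pos: [584.8, -221.9, 185.8]
eef_rot: [3.141, -0.001, 3.1]
wrist_force: [-0.3, 0.0, -0.4]
finger_gap: 93.9
```

```bash
python3 go.py 444 44 150 2.985
```

```text
t 12.03 at [ 584.8 -221.9  185.8] yaw 3.1 gap 93.9 F [-0.25  0.01 -0.36]
shift m [0.1518 0.2597 0.036 ] turn 0.115
```

Emit:
send_rows([
  [[0.012,0.02,0.0],0.01],
  [[0.03,0.051,0.0],0.02],
  [[0.05,0.085,0.004],0.04],
  [[0.07,0.12,0.01],0.05],
  [[0.09,0.154,0.018],0.07],
  [[0.11,0.188,0.026],0.085],
  [[0.13,0.222,0.033],0.1],
  [[0.148,0.254,0.036],0.115],
])

```text
clock: 12.7
eef_pos: [445.4, 39.5, 148.4]
eef_rot: [-3.141, -0.003, 2.984]
wrist_force: [1.1, 0.7, -0.6]
finger_gap: 93.7
```

Emit:
send_rows([
  [[0,0,0.01],0],
  [[0,0,0.03],0],
  [[0,0,0.05],0],
  [[0,0,0.07],0],
  [[0,0,0.08],0],
  [[0,0,0.08],0],
  [[0,0,0.08],0],
  [[0,0,0.08],0],
])

```text
clock: 13.37
eef_pos: [448.3, 37.9, 71.2]
eef_rot: [3.142, 0.001, 2.985]
wrist_force: [0.2, -0.5, 0.4]
finger_gap: 94.1
```

```bash
python3 go.py 444 44 3.5 2.985
python3 - <<'E'
from h import *
s,im=shot('wrist','w8.png'); print(proj('wrist',(444,44,16),s),proj('wrist',(501,35,25),s))
E
```

```text
t 13.37 at [448.3  37.9  71.2] yaw 2.985 gap 94.1 F [ 0.17 -0.52  0.35]
shift m [0.0052 0.0054 0.0677] turn -0.0
[258.88874459 204.22986642] [258.62854046 280.56041918]
```

View pics/w8.png

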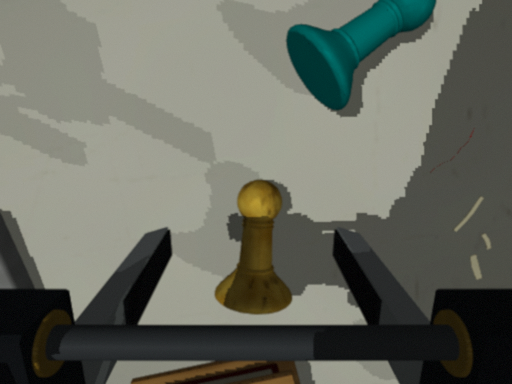

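Ball A is at (260,201), about 2 mm from the prediction. I'm descending and gripping.

Emit:
send_rows([
  [[0.003,0.003,0.008],0],
  [[0.007,0.006,0.022],0],
  [[0.007,0.006,0.038],0],
  [[0.007,0.006,0.052],0],
  [[0.007,0.006,0.062],0],
  [[0.007,0.006,0.067],0],
  [[0.007,0.006,0.067],0],
  [[0.007,0.006,0.067],0],
])

```text
clock: 14.08
eef_pos: [442.0, 45.1, 3.7]
eef_rot: [3.142, 0.0, 2.985]
wrist_force: [-0.1, 0.5, 0.7]
finger_gap: 93.8
```

Emit:
send_rows([
  [[0,0,0],0],
  [[0,0,0],0],
  [[0,0,0],0],
  [[0,0,0],0],
  [[0,0,0],0],
  [[0,0,0],0],
  [[0,0,0],0],
  [[0,0,0],0],
], hand=1, force=25)

```text
clock: 14.75
eef_pos: [441.8, 45.1, 3.5]
eef_rot: [3.142, -0.0, 2.985]
wrist_force: [0.2, -0.5, -0.1]
finger_gap: 44.1
```

Emit:
send_rows([
  [[0,0,0],0],
  [[0,0,0],0],
  [[0,0,0],0],
  [[0,0,0],0],
  [[0,0,0],0],
  [[0,0,0],0],
  [[0,0,0],0],
  [[0,0,0],0],
])

```text
clock: 15.42
eef_pos: [441.8, 45.0, 3.4]
eef_rot: [-3.142, -0.0, 2.985]
wrist_force: [-1.1, -2.9, 0.7]
finger_gap: 29.5
```

Emit:
send_rows([
  [[0,0,-0.006],0],
  [[-0.002,0,-0.014],0],
  [[-0.005,0,-0.022],0],
  [[-0.009,0,-0.03],0],
  [[-0.014,0,-0.038],0],
  [[-0.02,0,-0.046],0],
  [[-0.027,0,-0.054],0],
  [[-0.035,0,-0.062],0],
])

```text
clock: 16.08
eef_pos: [477.1, 39.5, 66.3]
eef_rot: [3.142, 0.0, 2.985]
wrist_force: [1.1, -0.1, -7.7]
finger_gap: 29.1
```

```bash
python3 go.py 444 44 3.5 2.985
python3 - <<'E'
from h import *
s,im=shot('wrist','w9.png')
E
```

```text
t 16.08 at [477.1  39.5  66.3] yaw 2.985 gap 29.1 F [ 1.09 -0.13 -7.71]
shift m [ 0.0334 -0.0007  0.0628] turn -0.0
```

View pics/w9.png

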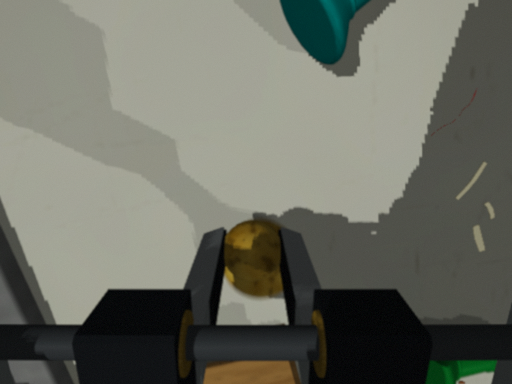

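Only the ball shows, at (253,258), so the foot hasn't swung down yet. I'm lifting further.

Emit:
send_rows([
  [[0,0,-0.012],0],
  [[0,0,-0.027],0],
  [[0,0,-0.042],0],
  [[0,0,-0.057],0],
  [[0,0,-0.072],0],
  [[0,0,-0.08],0],
  [[0,0,-0.08],0],
  [[0,0,-0.08],0],
])

```text
clock: 16.8
eef_pos: [476.2, 39.6, 145.0]
eef_rot: [-3.142, -0.0, 2.985]
wrist_force: [-0.3, -0.8, -6.3]
finger_gap: 29.5
```

Emit:
send_rows([
  [[0,0,0],0],
  [[0,0,0],0],
  [[0,0,0],0],
  [[0,0,0],0],
  [[0,0,0],0],
  [[0,0,0],0],
  [[0,0,0],0],
  [[0,0,0],0],
])

```text
clock: 17.47
eef_pos: [476.4, 39.6, 145.4]
eef_rot: [3.142, 0.0, 2.985]
wrist_force: [0.1, -0.3, -6.6]
finger_gap: 29.4
```

```bash
python3 go.py 480 -222 160 3.1
python3 - <<'E'
from h import *
s,im=shot('wrist','w10.png');shot('scene','s10.png'); print(manip.read_state()['wrist_force'])
a=cv2.imread('pics/s10.png')[120:270,200:350]; b=cv2.resize(a,(400,400),interpolation=cv2.INTER_CUBIC)
w=im[130:330,150:350]; w=cv2.resize(w,(400,400)); cv2.imwrite('pics/c10.png',np.hstack([b,w]))
E
```

```text
t 17.47 at [476.4  39.6 145.4] yaw 2.985 gap 29.4 F [ 0.06 -0.32 -6.56]
shift m [-0.0444 -0.2578 -0.0146] turn -0.115
[-0.01106633  0.44885183 -6.80478041]
```

View pics/c10.png

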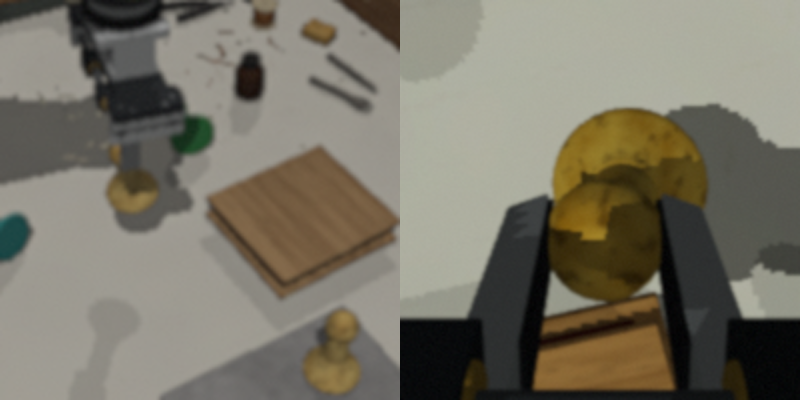

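The weights are clearly different: this one reads about 6.6 N and the first about 3.9 N, so A is the heavier. It hangs upright (foot above the ball in the wrist crop) and the first still stands on the slab. I'm carrying A to the near end of the slab.

Emit:
send_rows([
  [[-0.002,-0.01,-0.004],-0.005],
  [[-0.006,-0.032,-0.01],-0.015],
  [[-0.011,-0.062,-0.014],-0.03],
  [[-0.017,-0.094,-0.015],-0.045],
  [[-0.023,-0.128,-0.015],-0.06],
  [[-0.028,-0.162,-0.015],-0.075],
  [[-0.034,-0.196,-0.015],-0.09],
  [[-0.039,-0.226,-0.015],-0.105],
])

```text
clock: 18.23
eef_pos: [479.4, -191.9, 160.6]
eef_rot: [-3.141, 0.0, 3.09]
wrist_force: [0.2, 0.0, -6.6]
finger_gap: 29.3
```

Emit:
send_rows([
  [[-0.002,-0.015,0],-0.01],
  [[-0.003,-0.026,0],-0.01],
  [[-0.003,-0.03,0],-0.01],
  [[-0.003,-0.03,0],-0.01],
  [[-0.003,-0.03,0],-0.01],
  [[-0.003,-0.03,0],-0.01],
  [[-0.003,-0.03,0],-0.01],
  [[-0.003,-0.03,0],-0.01],
])

```text
clock: 18.9
eef_pos: [481.2, -219.2, 160.6]
eef_rot: [-3.142, 0.0, 3.101]
wrist_force: [0.5, 0.2, -6.1]
finger_gap: 29.2
```

```bash
python3 go.py 475 -219 95 3.1
python3 - <<'E'
from h import *
s,im=shot('wrist','w11.png')
E
```

```text
t 18.9 at [ 481.2 -219.2  160.6] yaw 3.101 gap 29.2 F [ 0.5   0.2  -6.15]
shift m [ 0.0062 -0.0001  0.0656] turn 0.001
```

View pics/w11.png

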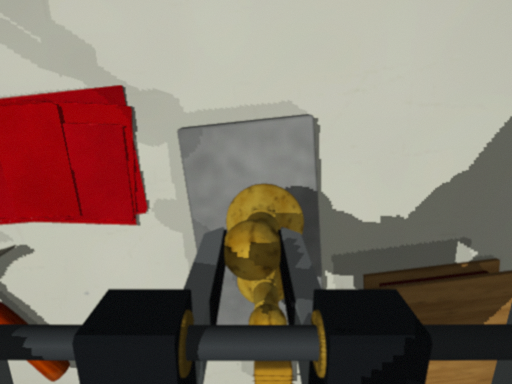

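A (foot at (265,219)) is over the near half of the slab, with the first weight well behind it. I'm lowering.

Emit:
send_rows([
  [[0.002,0,0.006],0],
  [[0.005,0,0.018],0],
  [[0.006,0,0.032],0],
  [[0.006,0,0.046],0],
  [[0.006,0,0.057],0],
  [[0.006,0,0.064],0],
  [[0.006,0,0.067],0],
  [[0.006,0,0.068],0],
])

```text
clock: 19.62
eef_pos: [475.0, -219.5, 92.1]
eef_rot: [3.141, -0.0, 3.1]
wrist_force: [-0.5, -0.3, -6.3]
finger_gap: 29.2
```

Emit:
send_rows([
  [[0,0,0.001],0],
  [[0,0,0.002],0],
  [[0,0,0.003],0],
  [[0,0,0.004],0],
  [[0,0,0.004],0],
  [[0,0,0.004],0],
  [[0,0,0.004],0],
  [[0,0,0.004],0],
])

```text
clock: 20.28
eef_pos: [475.1, -219.6, 88.5]
eef_rot: [-3.142, 0.0, 3.1]
wrist_force: [0.1, 0.0, -7.1]
finger_gap: 28.9
```

```bash
python3 go.py 475 -219 85 3.1
```

```text
t 20.28 at [ 475.1 -219.6   88.5] yaw 3.1 gap 28.9 F [ 0.09  0.02 -7.11]
shift m [0.0001 0.0006 0.0035] turn -0.0
```

Emit:
send_rows([
  [[0,0,0.001],0],
  [[0,0,0.001],0],
  [[0,0,0.002],0],
  [[0,0,0.002],0],
  [[0,0,0.002],0],
  [[0,0,0.002],0],
  [[0,0,0.002],0],
  [[0,0,0.002],0],
])

```text
clock: 20.95
eef_pos: [475.1, -219.6, 86.5]
eef_rot: [-3.142, 0.0, 3.1]
wrist_force: [0.3, -0.2, -5.3]
finger_gap: 29.2
```

Emit:
send_rows([
  [[0,0,0.001],0],
  [[0,0,0.001],0],
  [[0,0,0.002],0],
  [[0,0,0.002],0],
  [[0,0,0.002],0],
  [[0,0,0.002],0],
  [[0,0,0.002],0],
  [[0,0,0.002],0],
])

```text
clock: 21.62
eef_pos: [476.1, -220.0, 85.8]
eef_rot: [-3.14, 0.003, 3.1]
wrist_force: [1.6, 1.7, 9.5]
finger_gap: 29.5
```

Touchdown. I'll ease off 2 mm and let go.

Emit:
send_rows([
  [[0,0,-0.001],0],
  [[0,0,-0.002],0],
  [[0,0,-0.002],0],
  [[0,0,-0.002],0],
  [[0,0,-0.002],0],
  [[0,0,-0.002],0],
  [[0,0,-0.002],0],
  [[0,0,-0.002],0],
])

```text
clock: 22.28
eef_pos: [475.0, -219.6, 86.3]
eef_rot: [3.142, -0.0, 3.1]
wrist_force: [0.6, -0.4, -3.5]
finger_gap: 29.2
```

Emit:
send_rows([
  [[0,0,0],0],
  [[0,0,0],0],
  [[0,0,0],0],
  [[0,0,0],0],
  [[0,0,0],0],
  [[0,0,0],0],
  [[0,0,0],0],
  [[0,0,0],0],
], hand=-1)

```text
clock: 22.95
eef_pos: [475.1, -219.7, 86.5]
eef_rot: [-3.141, 0.0, 3.1]
wrist_force: [1.0, -1.6, -0.1]
finger_gap: 79.0
```

Emit:
send_rows([
  [[0,0,0],0],
  [[0,0,0],0],
  [[0,0,0],0],
  [[0,0,0],0],
  [[0,0,0],0],
  [[0,0,0],0],
  [[0,0,0],0],
  [[0,0,0],0],
])

```text
clock: 23.62
eef_pos: [475.1, -219.6, 86.5]
eef_rot: [-3.142, 0.0, 3.1]
wrist_force: [-0.4, 0.4, 0.0]
finger_gap: 94.0
```

```bash
python3 go.py 475 -219 85 3.1
python3 - <<'E'
from h import *
s,im=shot('wrist','w12.png');shot('scene','s12.png')
print(proj('wrist',(475,-214,95),s),proj('wrist',(475,-214,20),s))
a=cv2.imread('pics/s12.png')[160:320,240:400]; b=cv2.resize(a,(400,400),interpolation=cv2.INTER_CUBIC)
w=im[100:384,110:394]; w=cv2.resize(w,(400,400)); cv2.imwrite('pics/c12.png',np.hstack([b,w]))
E
```

```text
t 23.62 at [ 475.1 -219.6   86.5] yaw 3.1 gap 94.0 F [-0.42  0.35  0.04]
shift m [0.0001 0.0006 0.0015] turn -0.0
[261.48791246 248.06845053] [258.814962   205.70312262]
```

View pics/c12.png

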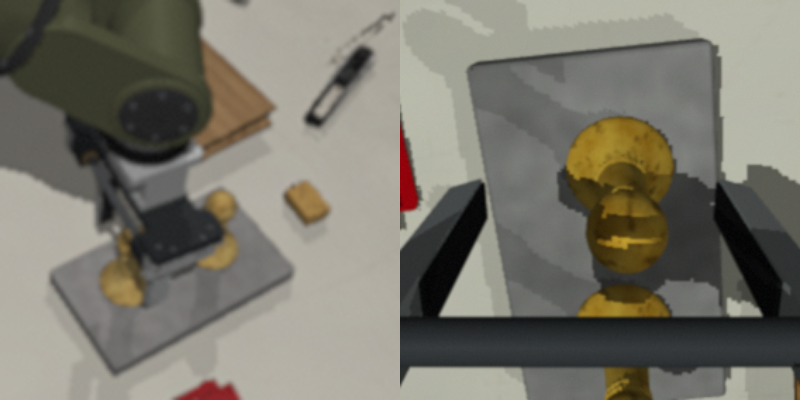

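Run:
```python
from h import *
s=manip.read_state(); im=cv2.imread('pics/w12.png'); hs=cv2.cvtColor(im,cv2.COLOR_BGR2HSV)
m=cv2.inRange(hs,(14,90,30),(34,255,255)); m[306:]=0
d=cv2.distanceTransform(m,cv2.DIST_L2,5)
for (y0,y1) in((180,235),(238,305)):
    sub=d[y0:y1]; i=np.unravel_index(sub.argmax(),sub.shape); print((i[1],i[0]+y0),sub.max(), onz('wrist',(i[1],i[0]+y0),95,s).round(1))
for b in [(475,-210),(480,-210),(485,-210)]: print(b,proj('wrist',b+(95,),s).round(1),proj('wrist',b+(20,),s).round(1),proj('wrist',b+(30,),s).round(1))
```

```text
(np.int64(266), np.int64(219)) 36.550392 [ 457.9 -211.    95. ]
(np.int64(271), np.int64(264)) 28.559694 [ 485.  -208.9   95. ]
(475, -210) [268.6 247.8] [264.  205.5] [264.4 209.8]
(480, -210) [268.9 256. ] [264.2 211.7] [264.6 216.1]
(485, -210) [269.1 264.1] [264.4 217.7] [264.8 222.4]
```

View pics/w12.png

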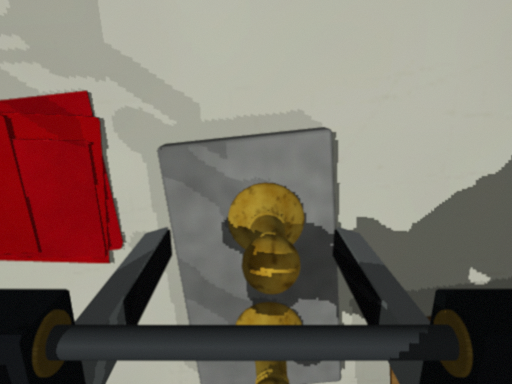

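Both are standing upright. The heavy one's ball is at (271,264), which puts it at (485,-209), and its foot agrees. I'm centring on it and regripping.

```bash
python3 go.py 484.5 -209.3 77 3.1
```

```text
t 23.72 at [ 475.1 -219.6   86.4] yaw 3.1 gap 93.7 F [ 0.2  -0.51  0.12]
shift m [-0.009   0.0107  0.0094] turn -0.0
```

Emit:
send_rows([
  [[-0.002,0.002,0],0],
  [[-0.004,0.005,0],0],
  [[-0.006,0.008,0.002],0],
  [[-0.009,0.011,0.005],0],
  [[-0.009,0.011,0.008],0],
  [[-0.009,0.011,0.009],0],
  [[-0.009,0.011,0.009],0],
  [[-0.009,0.011,0.009],0],
])

```text
clock: 24.38
eef_pos: [484.4, -209.0, 77.3]
eef_rot: [3.141, -0.0, 3.1]
wrist_force: [-0.0, -0.3, -0.5]
finger_gap: 94.1
```

Emit:
send_rows([
  [[0,0,0],0],
  [[0,0,0],0],
  [[0,0,0],0],
  [[0,0,0],0],
  [[0,0,0],0],
  [[0,0,0],0],
  [[0,0,0],0],
  [[0,0,0],0],
], hand=1, force=30)

```text
clock: 25.05
eef_pos: [484.5, -209.0, 77.5]
eef_rot: [-3.142, 0.0, 3.1]
wrist_force: [-0.3, -0.1, -0.7]
finger_gap: 44.4
```

Emit:
send_rows([
  [[0,0,0],0],
  [[0,0,0],0],
  [[0,0,0],0],
  [[0,0,0],0],
  [[0,0,0],0],
  [[0,0,0],0],
  [[0,0,0],0],
  [[0,0,0],0],
])

```text
clock: 25.72
eef_pos: [484.5, -209.1, 77.5]
eef_rot: [-3.141, 0.0, 3.1]
wrist_force: [-1.8, -4.0, 0.1]
finger_gap: 29.6
```

Emit:
send_rows([
  [[0,0,-0.005],0],
  [[0,0,-0.015],0],
  [[0,0,-0.03],0],
  [[0,0,-0.045],0],
  [[0,0,-0.06],0],
  [[0,0,-0.07],0],
  [[0,0,-0.07],0],
  [[0,0,-0.07],0],
])

```text
clock: 26.38
eef_pos: [484.5, -208.8, 147.5]
eef_rot: [3.142, 0.0, 3.1]
wrist_force: [0.1, -0.6, -7.5]
finger_gap: 29.4
```

```bash
python3 go.py 672 -14 140 3.1
python3 - <<'E'
from h import *
s,im=shot('wrist','w13.png')
E
```

```text
t 26.38 at [ 484.5 -208.8  147.5] yaw 3.1 gap 29.4 F [ 0.12 -0.56 -7.45]
shift m [-0.1792  0.2025  0.0076] turn -0.0
```

View pics/w13.png

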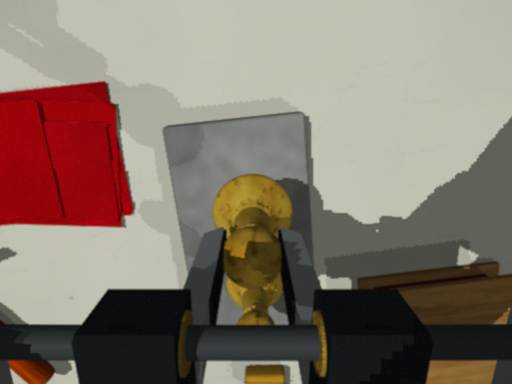

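It's held upright: ball at (252,250), foot at (253,210), reading about 7 N. I'll move sideways first to clear the light weight, then forward over the book.

Emit:
send_rows([
  [[0,0.008,0],0],
  [[0,0.024,0],0],
  [[0,0.046,0],0],
  [[-0.002,0.07,0],0],
  [[-0.01,0.094,0],0],
  [[-0.022,0.116,0],0],
  [[-0.036,0.138,0],0],
  [[-0.054,0.156,0],0],
])

```text
clock: 27.1
eef_pos: [544.7, -53.1, 146.7]
eef_rot: [3.141, -0.002, 3.1]
wrist_force: [-0.4, 0.4, -5.3]
finger_gap: 29.8
```

Emit:
send_rows([
  [[-0.02,0.014,0.002],0],
  [[-0.042,0.026,0.004],0],
  [[-0.064,0.036,0.007],0],
  [[-0.084,0.042,0.01],0],
  [[-0.102,0.046,0.013],0],
  [[-0.115,0.047,0.016],0],
  [[-0.123,0.047,0.018],0],
  [[-0.125,0.047,0.018],0],
])

```text
clock: 27.77
eef_pos: [671.9, -12.9, 127.2]
eef_rot: [3.141, -0.003, 3.1]
wrist_force: [0.0, -0.5, -6.5]
finger_gap: 29.8
```

Emit:
send_rows([
  [[0,0,0],0],
  [[0,0,0],0],
  [[0,0,0],0],
  [[0,0,0],0],
  [[0,0,0],0],
  [[0,0,0],0],
  [[0,0,0],0],
  [[0,0,0],0],
])

```text
clock: 28.43
eef_pos: [671.8, -13.7, 129.5]
eef_rot: [3.142, 0.0, 3.1]
wrist_force: [0.2, -0.3, -6.5]
finger_gap: 29.6
```

```bash
python3 go.py 672 -14 130 3.1
python3 - <<'E'
from h import *
s,im=shot('wrist','w14.png'); _,b=shot('scene','s14.png'); _,t=shot('top','t14.png'); print(manip.read_state()['wrist_force'])
a=cv2.resize(b[130:320,200:390],(400,400),interpolation=cv2.INTER_CUBIC)
c=cv2.resize(t[90:250,200:400],(400,320),interpolation=cv2.INTER_CUBIC); w=cv2.resize(im,(400,280)); 
p=np.zeros((600,800,3),np.uint8);p[:400,:400]=a;p[:320,400:]=c;p[320:,400:]=w;cv2.imwrite('pics/c14.png',p)
E
```

```text
t 28.43 at [671.8 -13.7 129.5] yaw 3.1 gap 29.6 F [ 0.22 -0.28 -6.52]
shift m [-0.0002 -0.0003 -0.0005] turn -0.0
[ 1.05038561 -0.46994533 -6.38152863]
```

View pics/c14.png

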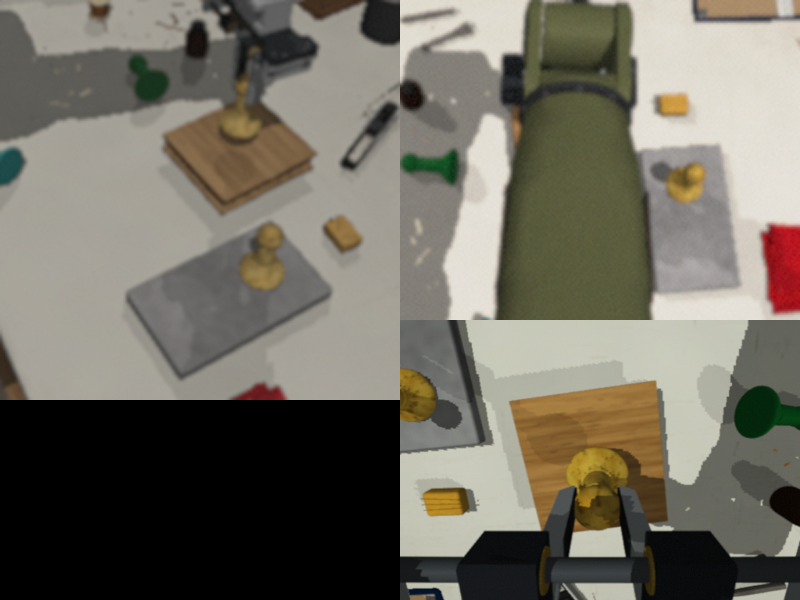

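The heavy weight hangs upright over the book, the light one stands on the slab, and the bystanders haven't moved. One more check of where the book's centre is.

Run:
```python
from h import *
s=manip.read_state()
f=lambda x,y:onz('wrist',((x-400)*1.28,(y-320)*384/280),35,s)
P=[f(511,401),f(655,382),f(667,520)]; print([p.round(0) for p in P],'centre',((P[0]+P[2])/2).round(0))
M=R.from_euler('xyz',s['eef_rot']).as_matrix()
for dx in(0,10): print(proj('wrist',s['eef_pos']+M@np.array([dx,0,57.]),s)/[1.28,384/280]+[400,320])
print(np.abs(s['qd']).max())
```

```text
[array([598., -97.,  35.]), array([585.,  48.,  35.]), array([750.,  66.,  35.])] centre [674. -16.  35.]
[596.49664761 473.19980484]
[596.50403246 463.80086009]
0.0021218789310917903
```

Centre confirmed at (674,-16), within 3 mm of the TCP. Handing in.

```bash
python3 -c "
from cell import manip
print(manip.sign_off())"
```

```text
the job is handed in; nothing more can be done
None
```

I've handed the job in: the heavier weight is held upright over the middle of the book, and the lighter one is standing on the slab. The hand-in gave no verdict.

- **Weighing:** I gripped each weight by its ball, lifted it so the foot swung down underneath, and read the wrist force. The weight lying furthest to the robot's left read about 3–5 N (mean roughly 4). The other read about 6–7 N, so that is the heavier one. The readings are noisy by up to about 1 N, but the gap is clear.
- **Standing them up:** I stood each weight upright on the slab and let go, and the wrist camera showed both upright. The lighter one is at about (585, -210) mm. The heavier one rocked upright a few millimetres from where I set it down, so I measured it again before regripping.
- **Final hold:** The gripper is within 3 mm of the book's measured centre, with the foot about 35–40 mm above the upper board. The last pictures show the weight hanging upright. The grip is set to 30 N and the arm was still.
- **Surroundings:** In the last pictures the lighter weight stands on the slab. The dye bottle and wax cake look unmoved, but I checked those only by eye. The thread spool was not clearly visible at the end; the arm never went near where I took it to be.
- **Time and forces:** The job took about 28.5 s. The highest wrist force I saw was about 17 N, when the first weight touched down on the slab.

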